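# Discharge the board tester and hold its sprung lid open for inspection

### The job

Push the mushroom plunger of the small discharge unit fully down once while the board test fixture's lid is still shut, and let it spring back. Then lift the fixture's lid by its front bar until it stands 60 degrees open (within 5 degrees) and keep holding it there: the lid springs shut if let go, so finish while holding it with the gripper. Leave the spray can, the spool and the parts tray where they are.

Things in the scene. Friction and masses are not known exactly. Their poses are not given: they have to be found in the camera images.
- fixture: Board test fixture fixed to the bench: grey box 160 (x) x 220 (y) x 75 mm high with a flat lid on top, an aluminium frame with a clear window and a bar in front. Origin at the centre of its underside, on the bench; its -x side is the front, towards the robot, where the bar is, its +x side carries the hinge; z up. Fixed, but its position and yaw vary.
- lid (a joint): Opening angle of the lid in rad: 0 shut (level), grows as the front edge rises, stop at 1.75; 60 degrees is 1.047. The lid (220 wide, 12 thick, about 0.4 kg, mass varies) turns about the fixture's far upper edge; weight and a spring shut it from any angle; holding it takes 2 to 3.5 N at the bar, square to the lid.
- bar (a point): Centre of the lid's round steel bar, moving with the lid. Bar 12 mm in diameter, 130 long, parallel to the fixture's y axis, 205 mm from the hinge axis and in front of the lid's edge: 39 mm clear between the bar and the lid's edge, joined by two 10 mm wide arms at the bar's ends, leaving 108 mm of free bar between them. With the lid shut it is 81 mm above the bench with free space below. Being round, it can turn between the fingers as the lid rises.
- hinge (a point): Point on the lid's hinge axis, in the middle of the fixture's width, 80 mm to the +x side of the fixture's origin and 81 mm above the bench. Fixed on the fixture; the axis runs along the fixture's y.
- discharge_unit: Discharge unit fixed to the bench: grey box 70 x 70 x 50 mm high with a round black mushroom plunger upright on top. Stands to the left or to the right of the fixture. Origin at the centre of its underside.
- plunger (a joint): Travel of the plunger in m: 0 up, 0.015 fully down against its stop. Spring: about 2.4 N to start, 7 N fully down; it returns by itself.
- plunger_top (a point): Centre of the top face of the plunger's head (head 40 mm in diameter with a 28 mm flat top), 80 mm above the bench when up, 65 mm when fully down. It moves straight down.
- can: Bystander: loose white spray can with a grey band and black cap, 60 mm in diameter, 177 high, standing on the other side of the fixture from the discharge unit. Origin at the centre of its underside.
- spool: Bystander: loose solder spool, black flanges and a metal winding, 64 mm in diameter, 46 high, standing on a flange. Origin at the centre of its underside.
- parts_tray: Bystander: loose black divided tray with small parts, 100 (x) x 140 (y) x 30 mm high. Origin at the centre of its underside.
Things that resemble listed ones, but are neither listed nor needed, are in the scene too. There is more than one size of the discharge_unit; the one meant has the size given above.

How it is judged (in metres and radians):
On the way, in this order (a step that is already met when the one before it is completed fails the run):
1. the plunger is pushed fully down (at least 13 of 15 mm) with the lid still shut (value of joint plunger above 0.013 m and value of joint lid below 0.06 rad), for 0.05 s.
2. the plunger is let spring back with the lid still shut (value of joint plunger below 0.003 m and value of joint lid below 0.06 rad), for 0.05 s.
3. the lid stands open at 60 degrees, held by the fingers (value of joint lid between 0.96 and 1.134 rad and contact force between the fingers and fixture above 0.5 N), for 0.3 s.
At the end, for the whole second after the job is handed in: The lid is held still by the fingers at 60 degrees, within 5 degrees (0.96 to 1.134 rad, slower than 0.1 rad/s), with the fingers pressing on it with over 0.5 N and no bystander touching the fixture; the plunger is back up (within 3 mm), and can, spool and tray are within 30 mm of where they were (all of step 3 and velocity of joint lid between -0.1 and 0.1 rad/s and value of joint plunger below 0.003 m and contact force between each of can, spool, parts_tray and fixture below 0.1 N and distance of each of can, spool, parts_tray from where it was at the start of the episode below 0.03 m); the arm keeps its last pose, push and grip.
It fails at once if the can is knocked over or moved by over 30 mm (distance of can from where it was at the start of the episode above 0.03 m or angle between can's own z axis and vertical above 0.4 rad).
It fails at once if the spool is knocked over or moved by over 30 mm (distance of spool from where it was at the start of the episode above 0.03 m or angle between spool's own z axis and vertical above 0.4 rad).
It fails at once if the parts tray is knocked over or moved by over 30 mm (distance of parts_tray from where it was at the start of the episode above 0.03 m or angle between parts_tray's own z axis and vertical above 0.4 rad).
It also fails if it takes over 48 s, if anything falls off the work surface, if the arm or the gripper's body presses on something with over 40 N, if the wrist force passes 120 N, or if a joint passes its speed limit or range.

### The arm

A 6-joint arm with a two-finger parallel gripper is mounted at the origin on the work surface. World frame = base frame: x ahead of the robot, y to its left, z up, the work surface at z = 0. Lengths are in m, angles in degrees, forces in N, time in s.
With the tool pointing down it reaches from about 0.25 to 0.725 m from the base axis. Payload 9.7 kg.
Tool frame: the origin (TCP) lies midway between the tips of the shut fingers; the grasp point (between the pads) lies 19 mm behind it; z points along the fingers, y is the direction in which the jaws open and shut (so a half turn about z gives the same grasp; the last joint's range is limited). The gripper opens to 85 mm and grips with 20 to 120 N. Pads are 22 mm wide; open, the fingers measure 114 mm over their backs; the gripper's body (76 mm by 85 mm) begins 54 mm behind the grasp point. The pads swing forward as they close: fully open they stand 13 mm farther back than shut.
Start: joints at [73.339, 4.979, 10.078, 95.1, 0, 90], TCP at [0.158, 0.527, 0.231] pointing down, gripper open.
Joint ranges: [-179.16, 179.16], [-48.56, 103.87], [-65.8, 70.77], [-126.05, 130.52], [-82.76, 87.17], [-180, 180]. Speed limits (degrees/s): [127.2, 127.2, 147.25, 180, 180, 180].

### API

Orientations are given as [roll, pitch, yaw] about the fixed x, y, z axes, in that order (R = Rz(yaw) Ry(pitch) Rx(roll)).
In Python, from workcell import bot, camera, recognise gives the robot as it stands. The module is installed in compiled form; this text tells all that it offers.
- The arm moves only by the tool apply_moves, never from a script. Its argument "targets" is one flat list of numbers, 7 for each row, row after row: the shift along the world's x, y, z in units of 30 mm (1.0 is 30 mm), then the turn, a rotation vector about the world's x, y, z in units of 6 degrees (1.0 is 6 degrees), then the opening, from 0 (shut) to 1 (fully open). A call has 1 to 5 rows; each row is the pose to reach, as a shift and turn from the pose commanded when the call began; what a row does not reach only later rows make up. A row lasts 1/10 s, in which the tool goes at most 50 mm and 8.59 degrees, less where a joint would pass 70% of its speed; a pose out of reach is approached as far as the arm can. A call with a gripper value outside its range is refused whole. The fingers move at their own pace and stop on an object; "newtons" is the grip in N (left out, the last holds). Time passes only in rows, so rows that repeat a pose let the fingers close. It gives the time, the measured TCP pose, the force and the opening at its end, in the units of the state.
- bot.get_obs(): the state, without advancing time (a new reading comes with each control period).
- camera(name): name is "scene" or "top"; returns a dict with "img" (420x560x3 uint8, red, green, blue), "intrinsics" (3x3 intrinsics, pixels), "origin" and "rotation" of the camera in the world. Camera axes: x right, y up, looking along -z (the intrinsics and any distortion apply to the point x, -y, -z); pixel columns grow to the right and rows downward; lengths in m; the calibration is good to about 2 mm. A picture is of the moment at which its call begins. There is no depth.
- bot.job_done(): hands the job in, once; it reports no verdict.
Trained networks look in the newest picture that a camera, given by its name, has taken for a name from the list of things; names that differ only in an ending like _2 or _b are one class to them, and where a whole thing is asked for, a point or a joint stands for the part that bears it (a point fixed in the world has none). Each returns a list of dicts, best first, with "conf" (0 to 1); they miss things now and then, are a little off and sometimes report something else, mostly with a low value. They report only what shows in the picture. A call takes as long as a camera call. They do not tell look-alikes from the thing itself.
- recognise(query, camera): "box" ([left, top, right, bottom] in pixels, round what is visible of it).
The state is a dict: "time": time; "q": joint angles; "qd": joint speeds; "joint_efforts": joint torques, N m; "ee_pos": TCP position; "tcp_rot": TCP orientation; "wrist_force": force on the tool from outside, world axes, zero at the start; "torque": the same for the moment, N m; "opening": finger opening in m.
Only numpy, scipy, OpenCV 4.12 (cv2) and the standard library are available. Lean on these libraries where they do the work, as an engineer would, in place of code of your own. Each camera call takes 0.05 s, during which the arm holds its last target.

## Working session

There is one attempt and no reset: what is moved stays moved. The work goes in short steps, Python scripts to look and compute and a tool call to move; the robot and the scene stay as the last step left them, time stands still between calls to the robot, and variables do not carry over. Pictures are saved under pics/ and viewed, and the job is handed in when it is done.

Besides the shell and the picture viewer there is one more tool, called after "Emit:" by a JSON object that holds its "fn" and its "kwargs". apply_moves: Moves the arm, as the interface text tells. Its arguments: {"type":"object","properties":{"targets":{"type":"array"},"newtons":{"type":"number"}},"required":["targets"]}

```bash
mkdir -p pics
cat > look.py <<'E'
from workcell import bot, camera, recognise
import cv2, numpy as np, pickle
def go(tag,names=("scene","top"),q=()):
    out={}
    for n in names:
        c=camera(n); out[n]=c
        cv2.imwrite(f"pics/{tag}_{n}.png",cv2.cvtColor(c["img"],cv2.COLOR_RGB2BGR))
        for k in q:
            print(n,k,[(np.round(d["box"]).astype(int).tolist(),round(d["conf"],2)) for d in recognise(k,n)][:4])
    pickle.dump(out,open(f"pics/{tag}.pkl","wb"))
    return out
E
python3 - <<'E'
from look import *
o=go("a",q=("fixture","lid","bar","discharge_unit","plunger_top","can","spool","parts_tray"))
for n in o: print(n,o[n]["intrinsics"],o[n]["origin"],o[n]["rotation"], [k for k in o[n]])
print(bot.get_obs())
E
```

```text
scene fixture [([177, 170, 307, 296], 0.75), ([361, 264, 412, 314], 0.3)]
scene lid [([181, 170, 306, 277], 0.93)]
scene bar [([185, 173, 306, 277], 0.57), ([384, 269, 403, 286], 0.32)]
scene discharge_unit [([413, 300, 484, 374], 0.85), ([362, 264, 413, 313], 0.81), ([402, 241, 441, 271], 0.58)]
scene plunger_top [([381, 268, 404, 286], 0.74), ([444, 313, 478, 342], 0.62), ([418, 238, 433, 253], 0.52)]
scene can [([205, 77, 234, 145], 0.76)]
scene spool [([181, 170, 307, 276], 0.7), ([343, 334, 378, 372], 0.57)]
scene parts_tray [([125, 138, 193, 190], 0.82)]
top fixture [([261, 152, 348, 236], 0.88), ([404, 229, 437, 255], 0.28)]
top lid [([264, 156, 347, 240], 0.57)]
top bar [([262, 157, 348, 238], 0.66)]
top discharge_unit [([132, 224, 170, 268], 0.85), ([184, 230, 216, 258], 0.63)]
top plunger_top [([131, 233, 151, 255], 0.83), ([192, 232, 205, 249], 0.73)]
top can [([402, 228, 437, 254], 0.7)]
top spool [([170, 183, 196, 207], 0.89)]
top parts_tray [([383, 159, 442, 200], 0.86), ([191, 232, 207, 249], 0.6)]
scene [[417.46875758   0.         281.00712657]
 [  0.         417.4687
[... 377 characters left out ...]
0.0460448 ] ['img', 'intrinsics', 'origin', 'rotation']
{'time': 0.9, 'q': array([ 7.33387162e+01,  4.97698204e+00,  1.00784735e+01,  9.51002036e+01,
       -2.73291612e-04,  9.00015404e+01]), 'qd': array([-0.15008202,  0.04528334,  0.07423897, -0.07272016,  0.04549526,
       -0.04671985]), 'joint_efforts': array([-1.12580386e-03, -5.20087874e+01,  4.64861262e+01,  1.45013495e-03,
       -1.54448094e-04,  2.70035258e-06]), 'ee_pos': array([0.15769086, 0.52689959, 0.23130488]), 'tcp_rot': array([1.79998712e+02, 2.73256989e-04, 1.63337176e+02]), 'wrist_force': array([0.37787674, 0.15349281, 1.26177438]), 'torque': array([ 0.01130798, -0.02627576,  0.01367786]), 'opening': 0.08540349661178567}
```

View pics.

View pics/a_scene.png

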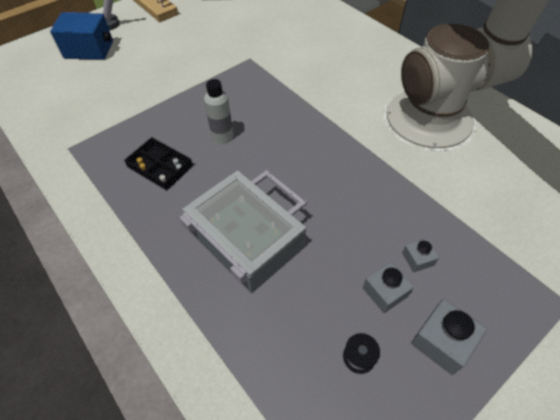

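View pics/a_top.png

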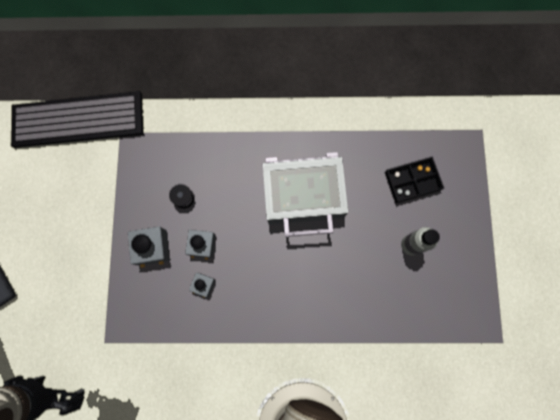

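```bash
cat > geo.py <<'E'
import numpy as np, pickle, cv2
from scipy.spatial.transform import Rotation as R
from scipy.optimize import least_squares
D=pickle.load(open("pics/a.pkl","rb"))
def proj(c,P,D=D):
    c=D[c]; M=R.from_euler("xyz",c["rotation"],degrees=True).as_matrix()
    p=(np.atleast_2d(P)-c["origin"])@M; p=p*[1,-1,-1]
    u=p@c["intrinsics"].T; return u[:,:2]/u[:,2:]
def tri(s,t):
    f=lambda x:np.r_[proj("scene",x)[0]-s,proj("top",x)[0]-t]
    r=least_squares(f,[.4,.1,.05]); return r.x,r.fun
def atz(c,uv,z):
    r=least_squares(lambda x:proj(c,np.r_[x,z])[0]-uv,[.4,.1]); return r.x
E
python3 - <<'E'
from geo import *
for s,t in [((460,323),(142,244)),((392,276),(198,241)),((425,246),(201,285))]:
    print(tri(s,t))
# unit sizes (top view)
import cv2
im=D["top"]["img"]; cv2.imwrite("pics/crop1.png",cv2.resize(cv2.cvtColor(im[170:310,110:230],4),None,fx=5,fy=4.2,interpolation=2))
im=D["scene"]["img"]; cv2.imwrite("pics/crop2.png",cv2.resize(cv2.cvtColor(im[230:380,330:500],4),None,fx=4,fy=4,interpolation=2))
im=D["top"]["img"]; cv2.imwrite("pics/crop3.png",cv2.resize(cv2.cvtColor(im[145:245,250:360],4),None,fx=6,fy=6,interpolation=2))
E
```

```text
(array([0.48321707, 0.42666903, 0.09779874]), array([-0.42196634, -0.07084606, -0.60433016,  0.29019176]))
(array([0.49370804, 0.28259203, 0.07400572]), array([-0.43159037, -0.0798479 , -0.5270388 ,  0.3227023 ]))
(array([0.37615019, 0.27516616, 0.05252377]), array([-0.56018701, -0.10016556, -0.6537308 ,  0.36741244]))
```

Run:
```python
from geo import *
im=D["scene"]["img"]; cv2.imwrite("pics/crop4.png",cv2.resize(cv2.cvtColor(im[160:300,170:320],4),None,fx=4,fy=4,interpolation=2))
```

```text
(no output)
```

View pics/crop2.png

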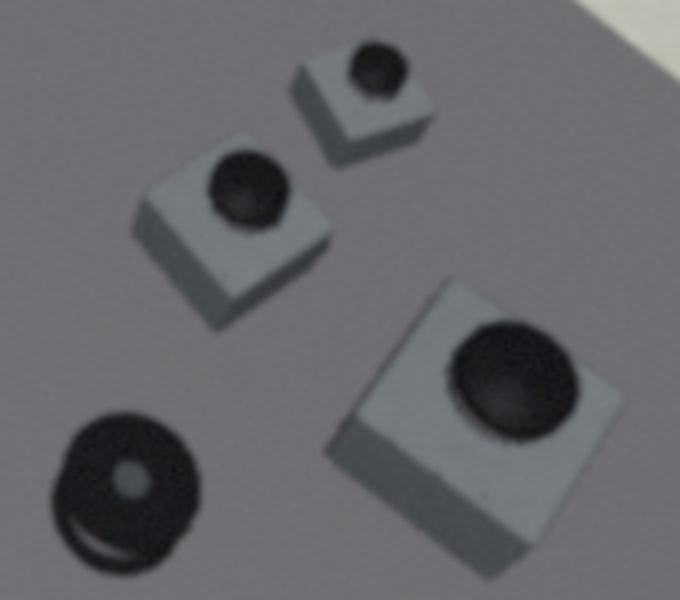

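View pics/crop3.png

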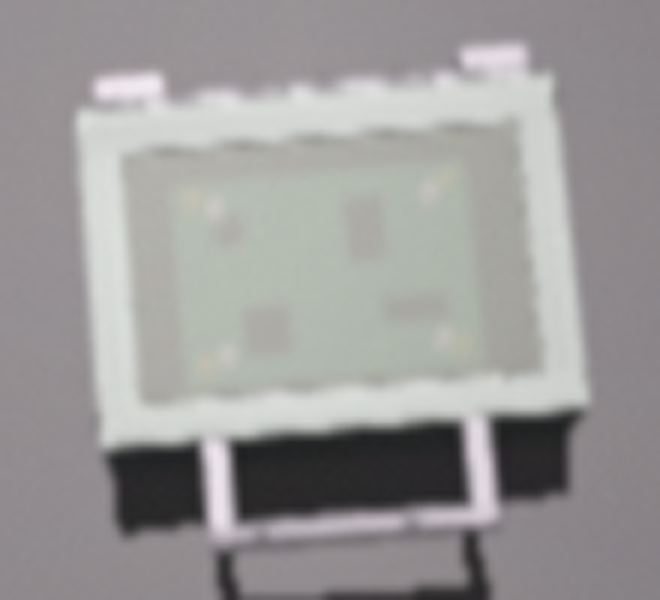

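View pics/crop1.png

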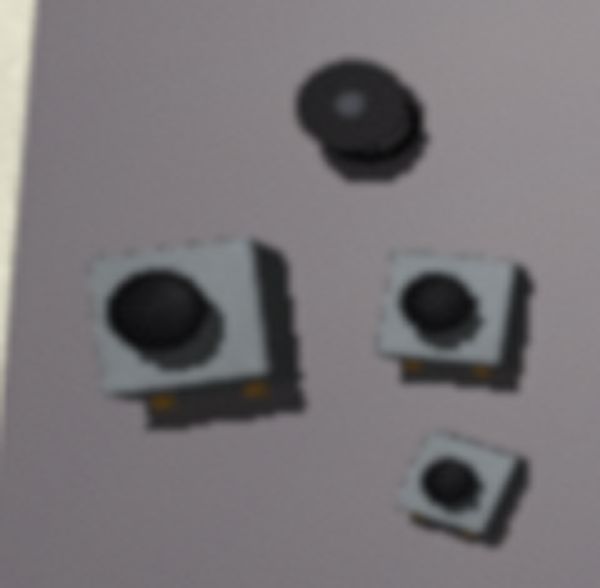

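View pics/crop4.png

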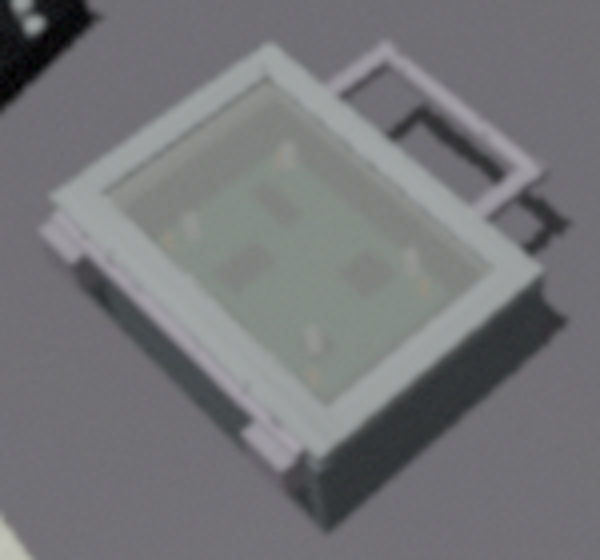

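Run:
```python
from geo import *
tp=lambda a,s,o:np.array(a)/s+o
T=tp([(78,113),(552,75),(588,405),(105,448),(218,545),(495,522)],6,[250,145])-.5
S=tp([(322,455),(50,196),(268,42),(545,268),(387,40),(545,172)],4,[170,160])-.5
L=np.array([(80,110,87),(80,-110,87),(-80,-110,87),(-80,110,87)])/1e3
BT=np.array([(-131,65,81),(-131,-65,81)])/1e3; BS=np.array([(-131,-65,83),(-131,65,83)])/1e3
def W(p,q): 
    r=R.from_euler("z",p[2]).as_matrix(); return q@r.T+[p[0],p[1],0]
def f(p,w=(1,1)): return np.r_[w[0]*(proj("top",W(p,np.r_[L,BT]))-T).ravel(),w[1]*(proj("scene",W(p,np.r_[L,BS]))-S).ravel()]
for w in ((1,1),(1,0),(0,1)):
    r=least_squares(f,[.5,0,0],args=(w,)); print(w,r.x,np.degrees(r.x[2]),W(r.x,np.array([[-.125,0,.081],[.08,0,.081]]))); print(r.fun.round(1))
UT=tp([(391,250),(520,262),(500,365),(378,352)],[5,4.2],[110,170])-.5
US=tp([(145,200),(240,135),(332,232),(235,297)],4,[330,230])-.5
for n,U in(("top",UT),("scene",US)):
    P=np.array([atz(n,u,.05) for u in U]); print(n,P.mean(0),np.linalg.norm(P-np.roll(P,1,0),axis=1))
print(proj("top",[.4937,.2826,.08]),proj("top",[.4937,.2826,.05]))
```

```text
(1, 1) [ 0.64059862 -0.00927732  0.0838643 ] 4.805070438282402 [[ 0.51603793 -0.01974808  0.081     ]
 [ 0.72031745 -0.00257604  0.081     ]]
[-0.1 -0.7 -0.  -1.3  0.6  0.1 -0.1  0.  -0.7  1.4  1.3  1.  -1.1  1.6
 -1.1  0.7  0.5 -0.5  0.2 -0.2  0.3 -0.1  1.4 -1.1]
(1, 0) [ 0.64095197 -0.00898669  0.0814725 ] 4.668030313379872 [[ 0.51636661 -0.01915949  0.081     ]
 [ 0.72068661 -0.0024761   0.081     ]]
[-0.2 -0.9 -0.1 -1.3  0.4  0.1 -0.3 -0.2 -0.9  1.2  1.   1.  -0.   0.
 -0.   0.   0.  -0.   0.   0.   0.   0.   0.  -0. ]
(0, 1) [ 0.64030657 -0.00959252  0.08553409] 4.900742225180723 [[ 0.51576355 -0.02027125  0.081     ]
 [ 0.7200141  -0.00275814  0.081     ]]
[-0.  -0.   0.  -0.   0.   0.   0.   0.  -0.   0.   0.   0.  -1.   1.3
 -1.1  0.6  0.4 -0.6  0.2 -0.5  0.2 -0.3  1.4 -1.4]
top [0.49321051 0.28376106] [0.06794919 0.07293463 0.06879309 0.06840076]
scene [0.49704233 0.28523581] [0.06432559 0.06469362 0.06638081 0.06323205]
[[196.98361298 241.04770431]] [[199.36712521 242.40997741]]
```

The three look-alike units in the top view have plungers at px (142,244), (198,241) and (201,285). Their triangulated head heights are about 98, 74 and 52 mm. The middle one, with a box edge of about 68 mm, fits the 70 mm box and 80 mm plunger top. The crop shows it as the medium-sized unit. The fixture is at about (0.641, -0.009) with yaw 4.8°. I'm moving over the plunger now.

Emit:
{"fn": "apply_moves", "kwargs": {"targets": [1.12, -0.81, -0.2, 0, 0, -0.72, 0, 2.24, -1.62, -0.4, 0, 0, -1.44, 0, 3.36, -2.43, -0.6, 0, 0, -2.16, 0, 4.48, -3.24, -0.8, 0, 0, -2.88, 0, 5.6, -4.05, -1.0, 0, 0, -3.6, 0], "newtons": 30}}

```text
time: 1.4
ee_pos: [0.3268, 0.4043, 0.2012]
tcp_rot: [180.0, 0.0, 141.6]
wrist_force: [0.1, 0.8, 0.2]
opening: 0.0121
```

Emit:
{"fn": "apply_moves", "kwargs": {"targets": [1.12, -0.81, -0.2, 0, 0, -0.72, 0, 2.24, -1.62, -0.4, 0, 0, -1.44, 0, 3.36, -2.43, -0.6, 0, 0, -2.16, 0, 4.48, -3.24, -0.8, 0, 0, -2.88, 0, 5.6, -4.05, -1.0, 0, 0, -3.6, 0]}}

```text
time: 1.9
ee_pos: [0.4949, 0.2827, 0.1712]
tcp_rot: [180.0, -0.0, 120.0]
wrist_force: [0.8, 0.9, 0.8]
opening: -0.0003
```

Emit:
{"fn": "apply_moves", "kwargs": {"targets": [0, 0, 0, 0, 0, 0, 0, 0, 0, 0, 0, 0, 0, 0]}}

```text
time: 2.1
ee_pos: [0.494, 0.2832, 0.1709]
tcp_rot: [-179.9, -0.0, 120.1]
wrist_force: [-0.3, -0.6, -0.1]
opening: -0.0
```

Emit:
{"fn": "apply_moves", "kwargs": {"targets": [0, 0, -0.9, 0, 0, 0, 0, 0, 0, -1.8, 0, 0, 0, 0, 0, 0, -2.6, 0, 0, 0, 0, 0, 0, -2.6, 0, 0, 0, 0]}}

```text
time: 2.5
ee_pos: [0.4913, 0.284, 0.0904]
tcp_rot: [-179.7, -0.0, 120.3]
wrist_force: [-0.3, 0.4, -0.1]
opening: -0.0
```

Run:
```python
from look import *
o=go("b")
a=o["scene"]["img"][200:330,320:480];b=o["top"]["img"][180:310,120:280]
cv2.imwrite("pics/b_crop.png",cv2.cvtColor(cv2.resize(np.hstack([a,b]),None,fx=2.5,fy=2.5,interpolation=2),4))
```

```text
(no output)
```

View pics/b_crop.png

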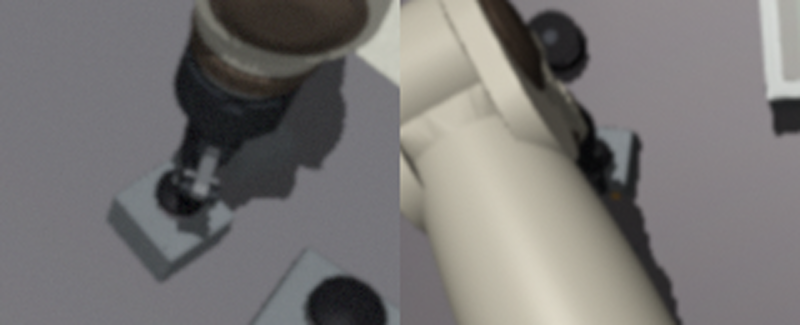

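The fingertips stand over the medium unit's head at crop px (185,190). I'm pushing down now.

Emit:
{"fn": "apply_moves", "kwargs": {"targets": [0.05, 0, -0.4, 0, 0, 0, 0, 0.05, 0, -0.8, 0, 0, 0, 0, 0.05, 0, -0.97, 0, 0, 0, 0, 0.05, 0, -0.97, 0, 0, 0, 0]}}

```text
time: 3.0
ee_pos: [0.496, 0.2846, 0.0653]
tcp_rot: [179.8, -0.0, 120.1]
wrist_force: [1.6, 3.1, 7.2]
opening: 0.0003
```

Emit:
{"fn": "apply_moves", "kwargs": {"targets": [0, 0, -0.1, 0, 0, 0, 0, 0, 0, -0.1, 0, 0, 0, 0, 0, 0, -0.1, 0, 0, 0, 0]}}

```text
time: 3.3
ee_pos: [0.4962, 0.2847, 0.0648]
tcp_rot: [179.7, -0.0, 120.1]
wrist_force: [-4.9, -1.2, 25.8]
opening: 0.0
```

The plunger is against its stop at z 0.0648 with 26 N. I'm retracting.

Emit:
{"fn": "apply_moves", "kwargs": {"targets": [0, 0, 0.8, 0, 0, 0, 0, 0, 0, 1.6, 0, 0, 0, 0, 0, 0, 2.5, 0, 0, 0, 0, 0, 0, 3.4, 0, 0, 0, 0, 0, 0, 4.0, 0, 0, 0, 0]}}

```text
time: 3.8
ee_pos: [0.4953, 0.2838, 0.1828]
tcp_rot: [180.0, 0.0, 120.1]
wrist_force: [0.8, -0.4, 0.5]
opening: 0.0
```

Run:
```python
from look import *
o=go("c",("scene",))
a=o["scene"]["img"][150:330,170:480]
cv2.imwrite("pics/c_crop.png",cv2.cvtColor(cv2.resize(a,None,fx=2.5,fy=2.5,interpolation=2),4))
print(bot.get_obs())
```

```text
{'time': 3.85, 'q': array([ 2.98194909e+01,  6.99518377e+00,  7.16859247e+00,  8.99445313e+01,
       -5.21331828e-03,  8.96876236e+01]), 'qd': array([-0.02765335, -0.23316961, -2.33679922, -3.80413833,  0.00417661,
        0.07513949]), 'joint_efforts': array([ 9.26794717e-03, -4.33258939e+01,  3.75717652e+01, -5.54900877e-01,
        1.14579176e-03, -4.39457017e-05]), 'ee_pos': array([0.49590106, 0.2841994 , 0.18534637]), 'tcp_rot': array([1.79771154e+02, 6.46102864e-03, 1.20131844e+02]), 'wrist_force': array([-0.69119674,  0.23957504,  3.07647451]), 'torque': array([-0.03252873,  0.05194452, -0.01034494]), 'opening': -3.741429470248796e-05}
```

View pics/c_crop.png

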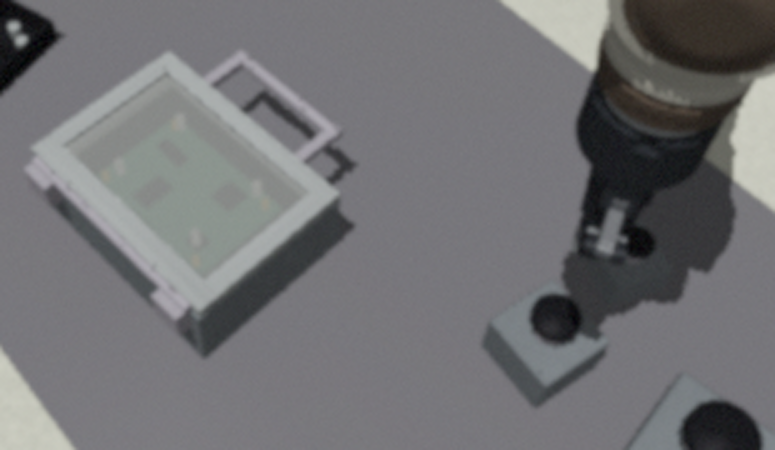

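The plunger is back up and the lid is shut. I'm going over the bar.

Emit:
{"fn": "apply_moves", "kwargs": {"targets": [0.07, -1.1, 0, 0, 0, -0.42, 0.43, 0.14, -2.2, 0, 0, 0, -0.84, 0.43, 0.21, -3.3, 0, 0, 0, -1.26, 0.43, 0.28, -4.2, 0, 0, 0, -1.68, 0.43, 0.34, -5.06, 0, 0, 0, -2.1, 0.43], "newtons": 40}}

```text
time: 4.35
ee_pos: [0.5051, 0.1307, 0.1803]
tcp_rot: [-179.9, 0.0, 107.4]
wrist_force: [0.2, -0.2, -0.2]
opening: 0.0365
```

Emit:
{"fn": "apply_moves", "kwargs": {"targets": [0.07, -1.1, -0.2, 0, 0, -0.42, 0.43, 0.14, -2.2, -0.4, 0, 0, -0.84, 0.43, 0.21, -3.3, -0.6, 0, 0, -1.26, 0.43, 0.28, -4.2, -0.8, 0, 0, -1.68, 0.43, 0.34, -5.06, -1.0, 0, 0, -2.1, 0.43]}}

```text
time: 4.85
ee_pos: [0.5152, -0.0211, 0.1501]
tcp_rot: [-179.9, -0.0, 94.8]
wrist_force: [0.8, 0.2, 0.1]
opening: 0.037
```

Emit:
{"fn": "apply_moves", "kwargs": {"targets": [0, 0, 0, 0, 0, 0, 0.43, 0, 0, 0, 0, 0, 0, 0.43]}}

```text
time: 5.05
ee_pos: [0.5152, -0.02, 0.1505]
tcp_rot: [-179.9, -0.0, 94.9]
wrist_force: [-0.6, 0.8, -0.3]
opening: 0.0365
```

Run:
```python
from look import *
o=go("d")
a=o["scene"]["img"][120:300,170:340];b=o["top"]["img"][120:300,220:390]
cv2.imwrite("pics/d_crop.png",cv2.cvtColor(cv2.resize(np.hstack([a,b]),None,fx=2.3,fy=2.3,interpolation=2),4))
print(bot.get_obs())
```

```text
{'time': 5.15, 'q': array([-2.12783063e+00, -5.55443085e-01, -4.50855395e+00,  8.60676894e+01,
        1.11505178e-02,  8.28761268e+01]), 'qd': array([ 0.48265303, -0.13063021,  0.30187808,  0.07623141, -0.11757511,
       -0.08200724]), 'joint_efforts': array([-7.61129726e-01, -4.61754835e+01,  4.67957354e+01, -3.10765608e-03,
       -2.31412560e-02,  6.86960607e-05]), 'ee_pos': array([ 0.51547243, -0.01909674,  0.15102829]), 'tcp_rot': array([-1.79980743e+02, -1.36439847e-02,  9.49960383e+01]), 'wrist_force': array([0.08619566, 0.67321874, 0.6990261 ]), 'torque': array([-0.00704703,  0.00461918,  0.00412617]), 'opening': 0.03702997622914235}
```

View pics/d_crop.png

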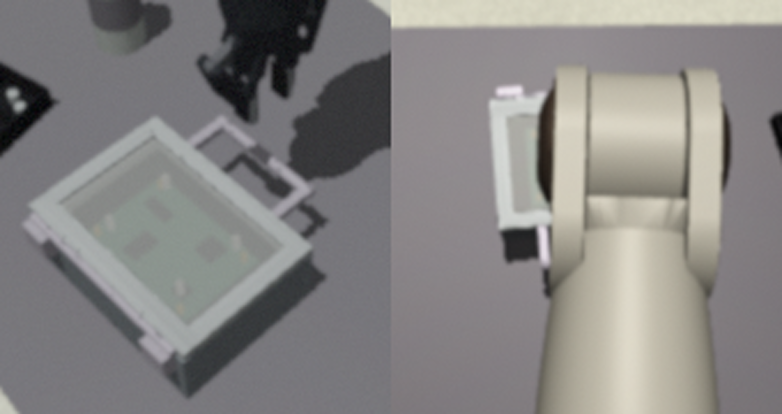

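The fingers straddle the bar line, at scene-crop px (245,105) and (283,85), above the bar. I'm descending.

Emit:
{"fn": "apply_moves", "kwargs": {"targets": [0, 0, -0.6, 0, 0, 0, 0.43, 0, 0, -1.1, 0, 0, 0, 0.43, 0, 0, -1.6, 0, 0, 0, 0.43, 0, 0, -1.9, 0, 0, 0, 0.43]}}

```text
time: 5.55
ee_pos: [0.515, -0.0192, 0.0924]
tcp_rot: [-179.9, -0.0, 95.0]
wrist_force: [0.3, 0.1, -0.4]
opening: 0.0369
```

Run:
```python
from look import *
o=go("e",("scene",))
cv2.imwrite("pics/e_crop.png",cv2.cvtColor(cv2.resize(o["scene"]["img"][130:250,220:340],None,fx=4.5,fy=4.5,interpolation=2),4))
```

```text
(no output)
```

View pics/e_crop.png

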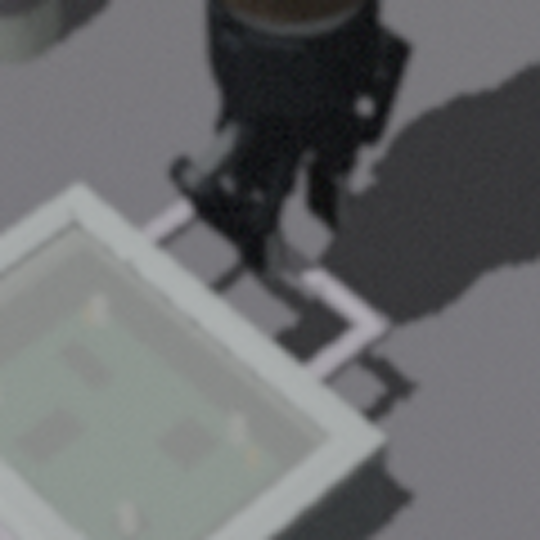

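The inner finger at crop px (265,260) is in the gap between bar and lid, and the outer one at (335,220) is in front of the bar. I'm going down to the bar and closing.

Emit:
{"fn": "apply_moves", "kwargs": {"targets": [0, 0, -0.5, 0, 0, 0, 0.43, 0, 0, -1.0, 0, 0, 0, 0.43, 0, 0, -1.0, 0, 0, 0, 0.43]}}

```text
time: 5.9
ee_pos: [0.5144, -0.0196, 0.0617]
tcp_rot: [-179.8, -0.0, 94.9]
wrist_force: [-0.5, -0.1, 1.0]
opening: 0.0369
```

Emit:
{"fn": "apply_moves", "kwargs": {"targets": [0, 0, 0, 0, 0, 0, 0, 0, 0, 0, 0, 0, 0, 0, 0, 0, 0, 0, 0, 0, 0, 0, 0, 0, 0, 0, 0, 0], "newtons": 40}}

```text
time: 6.3
ee_pos: [0.5164, -0.0197, 0.0649]
tcp_rot: [179.9, 0.0, 94.9]
wrist_force: [3.4, 0.3, -0.0]
opening: 0.0106
```

Emit:
{"fn": "apply_moves", "kwargs": {"targets": [0.03, 0, 0.6, 0, 0, 0, 0, 0.1, 0.01, 1.19, 0, 0, 0, 0, 0.23, 0.02, 1.77, 0, 0, 0, 0, 0.41, 0.03, 2.34, 0, 0, 0, 0, 0.41, 0.03, 2.34, 0, 0, 0, 0]}}

```text
time: 6.8
ee_pos: [0.5283, -0.0188, 0.136]
tcp_rot: [179.9, 0.0, 94.9]
wrist_force: [-2.3, 0.1, -3.1]
opening: 0.0105
```

Run:
```python
from look import *
o=go("f",("scene",))
cv2.imwrite("pics/f_crop.png",cv2.cvtColor(cv2.resize(o["scene"]["img"][110:310,160:360],None,fx=2.7,fy=2.7,interpolation=2),4))
print(bot.get_obs()["ee_pos"])
```

```text
[ 0.52775764 -0.01879594  0.13455915]
```

View pics/f_crop.png

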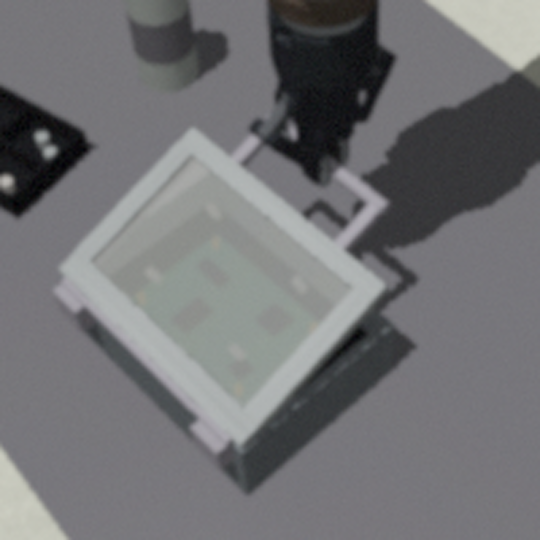

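The lid is about 20° open and the grip holds. I'm continuing along the arc.

Emit:
{"fn": "apply_moves", "kwargs": {"targets": [0.23, 0.02, 0.55, 0, 0, 0, 0, 0.5, 0.04, 1.08, 0, 0, 0, 0, 0.82, 0.07, 1.58, 0, 0, 0, 0, 1.18, 0.1, 2.05, 0, 0, 0, 0, 1.18, 0.1, 2.05, 0, 0, 0, 0]}}

```text
time: 7.35
ee_pos: [0.5613, -0.0161, 0.1969]
tcp_rot: [-179.8, 0.0, 94.9]
wrist_force: [-18.0, -2.5, 10.6]
opening: 0.0104
```

Emit:
{"fn": "apply_moves", "kwargs": {"targets": [0.4, 0.03, 0.44, 0, 0, 0, 0, 0.84, 0.07, 0.84, 0, 0, 0, 0, 1.31, 0.11, 1.2, 0, 0, 0, 0, 1.81, 0.15, 1.53, 0, 0, 0, 0, 1.81, 0.15, 1.53, 0, 0, 0, 0]}}

```text
time: 7.85
ee_pos: [0.6168, -0.0118, 0.2449]
tcp_rot: [180.0, 0.1, 94.9]
wrist_force: [-16.2, -2.1, 23.0]
opening: 0.0101
```

Emit:
{"fn": "apply_moves", "kwargs": {"targets": [0, 0, 0, 0, 0, 0, 0, 0, 0, 0, 0, 0, 0, 0, 0, 0, 0, 0, 0, 0, 0]}}

```text
time: 8.15
ee_pos: [0.6155, -0.0118, 0.2442]
tcp_rot: [-180.0, 0.1, 94.9]
wrist_force: [-15.4, -2.7, 20.0]
opening: 0.0104
```

Run:
```python
from look import *
o=go("g")
cv2.imwrite("pics/g_crop.png",cv2.cvtColor(cv2.resize(o["scene"]["img"][110:310,160:360],None,fx=2.9,fy=2.9,interpolation=2),4))
b=bot.get_obs();print(b["ee_pos"],b["wrist_force"])
```

```text
[ 0.61553112 -0.01187172  0.24413574] [-15.27003833  -1.44182778  20.29055474]
```

View pics/g_crop.png

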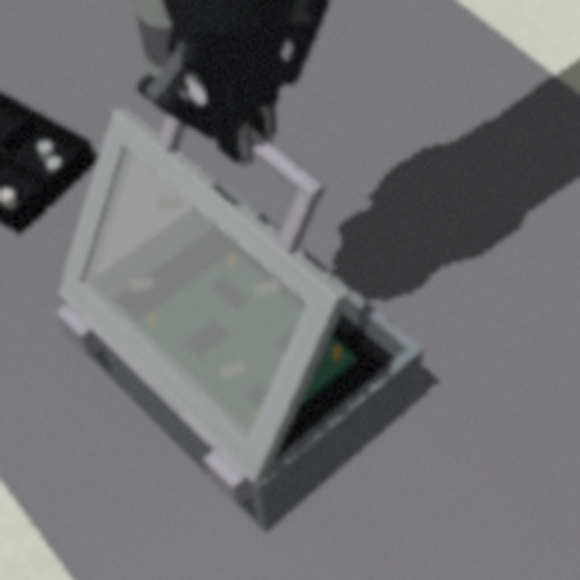

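View pics/g_scene.png

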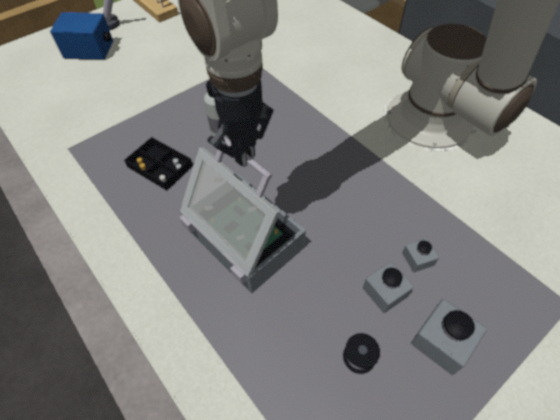

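Run:
```python
from geo import *
p=[.6406,-.0093,.0839]
def pt(l,y,n,th):
    r=R.from_euler("z",p[2]).as_matrix()
    q=np.array([.08-l*np.cos(th)+n*np.sin(th), y, .081+l*np.sin(th)+n*np.cos(th)])
    return r@q+[p[0],p[1],0]
obs=np.array([(118,108),(345,295),(322,187)])/2.9+[160,110]-.3
pts=[(.160,-.11,.006),(.160,.11,.006),(.211,.065,0)]
for d in range(50,72,2):
    e=np.array([proj("scene",pt(*a,np.radians(d)))[0] for a in pts])-obs
    print(d,e.round(1).tolist())
# angle from TCP
h=pt(0,0,0,0); print(h)
for g in (.018,.019):
    b=np.array([.6155,-.0119,.2441+g]); print(np.degrees(np.arctan2(b[2]-.081,np.hypot(*(h-b)[:2]))),np.linalg.norm(b-h))
from look import recognise
print([d for d in recognise("can","scene")][:2],recognise("can","top")[:2])
```

```text
50 [[7.7, -0.5], [6.2, -1.6], [11.3, -2.0]]
52 [[5.7, -0.5], [4.4, -1.3], [9.0, -2.0]]
54 [[3.6, -0.5], [2.6, -0.9], [6.6, -1.9]]
56 [[1.5, -0.3], [0.6, -0.3], [4.1, -1.6]]
58 [[-0.7, -0.1], [-1.3, 0.3], [1.5, -1.2]]
60 [[-2.9, 0.2], [-3.4, 1.0], [-1.2, -0.7]]
62 [[-5.2, 0.6], [-5.5, 1.8], [-3.9, 0.0]]
64 [[-7.4, 1.1], [-7.6, 2.7], [-6.8, 0.8]]
66 [[-9.8, 1.7], [-9.9, 3.7], [-9.8, 1.7]]
68 [[-12.1, 2.3], [-12.1, 4.9], [-12.8, 2.8]]
70 [[-14.5, 3.1], [-14.4, 6.1], [-15.9, 4.0]]
[ 0.7203186  -0.00259587  0.081     ]
59.84066313610782 0.2094533719534659
59.97753070491464 0.21031860360576032
[{'box': [205.8, 78.8, 224.8, 138.4], 'conf': 0.81}] [{'box': [400.4, 227.6, 438.9, 256.6], 'conf': 0.8}]
```

The picture gives the lid angle as about 57–59°, and the TCP geometry gives 60°. The wrist shows about 25 N of radial strain. I'm relieving that and opening about 1° more.

Emit:
{"fn": "apply_moves", "kwargs": {"targets": [0.02, 0, 0.06, 0, 0, 0, 0, 0.04, 0, 0.12, 0, 0, 0, 0, 0.04, 0, 0.12, 0, 0, 0, 0, 0.04, 0, 0.12, 0, 0, 0, 0, 0.04, 0, 0.12, 0, 0, 0, 0]}}

```text
time: 8.85
ee_pos: [0.6175, -0.0117, 0.2455]
tcp_rot: [-179.9, 0.0, 94.9]
wrist_force: [-6.6, -1.2, 7.7]
opening: 0.0102
```

Emit:
{"fn": "apply_moves", "kwargs": {"targets": [0, 0, 0, 0, 0, 0, 0, 0, 0, 0, 0, 0, 0, 0, 0, 0, 0, 0, 0, 0, 0, 0, 0, 0, 0, 0, 0, 0]}}

```text
time: 9.25
ee_pos: [0.6174, -0.0117, 0.2454]
tcp_rot: [-179.9, 0.0, 94.9]
wrist_force: [-7.7, -2.1, 7.4]
opening: 0.0106
```

Run:
```python
from look import *
o=go("h",q=("can","spool","parts_tray","plunger_top"))
cv2.imwrite("pics/h_crop.png",cv2.cvtColor(cv2.resize(o["scene"]["img"][60:260,150:350],None,fx=2.9,fy=2.9,interpolation=2),4))
b=bot.get_obs();print(b["ee_pos"],b["wrist_force"],b["opening"])
```

```text
scene can [([204, 82, 227, 140], 0.58)]
scene spool [([340, 332, 381, 374], 0.75)]
scene parts_tray [([126, 140, 190, 190], 0.87), ([179, 140, 308, 296], 0.28)]
scene plunger_top [([383, 268, 402, 282], 0.83), ([419, 240, 433, 253], 0.6), ([180, 139, 304, 292], 0.6), ([444, 312, 476, 342], 0.56)]
top can [([403, 229, 437, 254], 0.73), ([261, 162, 286, 178], 0.33), ([263, 163, 284, 222], 0.2)]
top spool [([169, 184, 196, 209], 0.66)]
top parts_tray [([384, 160, 441, 201], 0.7)]
top plunger_top [([133, 232, 150, 254], 0.89), ([190, 238, 205, 247], 0.43)]
[ 0.61743604 -0.01166359  0.24545617] [-8.15075842 -0.76909464  6.97287948] 0.010374146818959954
```

View pics/h_crop.png

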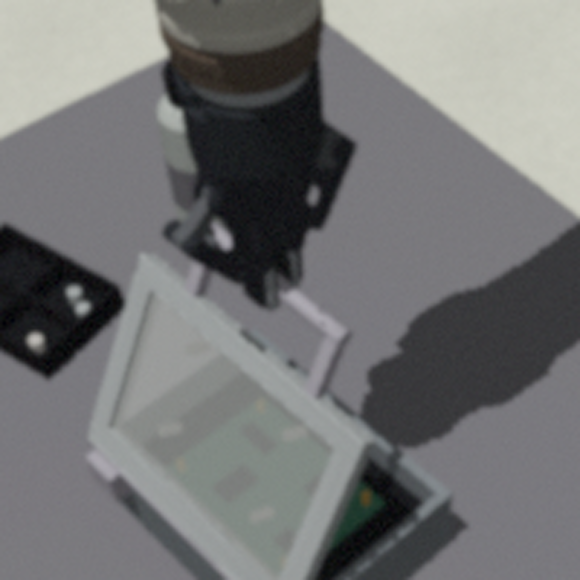

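View pics/h_top.png

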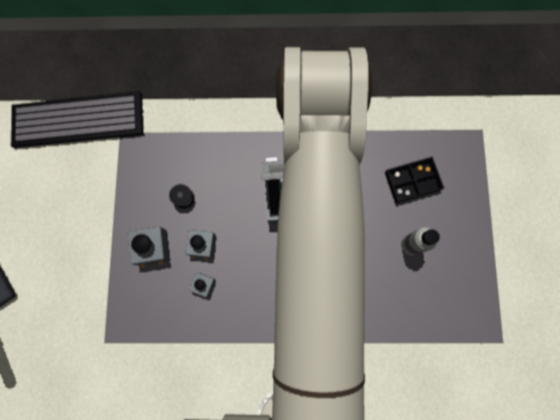

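The can, spool, tray and plunger sit where they were. The lid corners at full-image px (200,148) and (277,213) give about 58–59°, and the TCP gives about 60–61°. Both are in range and the lid is steady, so I'm handing in.

Run:
```python
from workcell import bot
print(bot.job_done()); b=bot.get_obs(); print(b["time"],b["ee_pos"],b["wrist_force"],b["opening"])
```

```text
the job is handed in; nothing more can be done
None
the job is handed in; nothing more can be done
```

I pushed the medium unit's plunger down once with the lid shut, then lifted the lid by its bar to about 60° and handed in while still holding it. No verdict was reported.

- **Plunger:** of the three look-alike units I chose the one whose size fits, with an edge of about 68 mm and the plunger top near 80 mm. It went down to its stop at z ≈ 0.065 m with about 26 N. The pictures then showed it back up with the lid still shut.
- **Lid:** the picture gives 58–59° and the arm's position gives 60–61°. The two disagree by about 2°, but both are within the 55–65° allowed. The arm was steady and the grip closed on the bar (opening 10.4 mm). The wrist force was about 11 N after I relieved an earlier radial strain of about 25 N.
- **Bystanders:** the can, spool and tray showed where they started in the last pictures. In the scene view the can was partly hidden by the gripper, but the top view showed it in place.
- **Time:** the task took about 9.4 s of the 48 s allowed.

After handing in, the robot gave no further readings, so I could not check the hold during the final second.

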